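# Slide the corner tile home in a tiled tray

## Task

Lay the corner tile of the wooden tray without ever picking it up: with the fingers push or drag the loose blue tile across the tray floor until it lies flat along the long rim nearest the robot, then slide it along that rim into the empty corner beside the glued cream tiles, until it touches both the long rim and the left end rim. Leave the loose brown tile and everything else on the table where they are.

Things in the scene. Friction and masses are not known exactly. Their poses are not given: they have to be found in the camera images.
- blue_tile: The tile to be slid: loose, glazed, dark blue, 50 x 50 mm, 8 mm thick, 30 to 65 g. Origin at the centre of its underside, z up, x and y along its edges (a plain square, sides alike). Lies flat on the tray floor, turned by up to 0.45 rad against the tray. Slides easily on the tray (friction about 0.35): a rubber fingertip pressed on its top with 5 to 15 N drags it.
- brown_tile: Another loose tile of the same size, dark brown, on the same tray floor (the two change places from run to run). To be left alone.
- tray: Wooden tile tray, fixed on its mat. Origin on the table under its centre, z up; y runs along the two long rims towards the end with the glued tiles (left from the robot), x from the near long rim (robot's side) to the far one; turned -0.45 to 0.3 rad. Plywood floor 10 mm above the table, inside 212 mm (x) by 320 mm (y). Rims 12 mm wide, tops 11 mm above the floor, 3 mm above the tile tops.
- corner_place (a point): The centre, at tray floor height, of a tile that lies fully home in the corner, touching the near long rim and the left end rim. In the tray's frame: x = -81 mm, y = +135 mm, z = 10 mm. Its axes are the tray's.
- near_rim (a point): Middle of the near long rim's upper inner edge: the inner face that the tile must lie along. Tray frame: x = -106, y = 0, z = 21 mm. Axes as the tray's.
- end_rim (a point): Middle of the left end rim's upper inner edge: the inner face where the tile must stop. Tray frame: x = 0, y = +160, z = 21 mm. Axes as the tray's.
- glued_tile (a point): Centre of the top of the nearest of three cream tiles (50 x 50 x 8 mm) glued to the floor along the end rim, at tray x = -27, +27, +81 mm, y = +135 mm. The nearest one's side and the near rim leave a corner place 54 mm wide (x) and 50 mm long (y), open only towards -y.
- cup_a: Unglazed clay cup, 72 mm across and 85 mm tall, on the ware board at the robot's right. Leave alone.
- cup_b: A second such cup on the same board. Leave alone.
- glaze_jar: Olive glaze jar with a white cap, 70 mm across, 100 mm tall, left of the tray. Leave alone.
- brush: Brush lying on the table to the left of the tray. Leave alone.
- spare_stack: Stack of four spare tiles, 50 mm square and 32 mm high, to the right of the tray. Leave alone.
- wood_rib: Half-round wooden potter's rib, 90 mm, 7 mm thick, lying to the right of the tray. Leave alone.
Not all that is in view belongs to the job. Leave any yellow look-alike of the blue_tile alone.

How it is judged:
By the outcome, as a careful person would: the job done as asked, in the order asked, and still so for the second after the job is handed in, with the robot touching nothing.
It also fails if it takes over 45 s, if anything falls off the work surface, if the arm or the gripper's body presses on something with over 40 N, if the wrist force passes 120 N, or if a joint passes its speed limit or range.

## Robot

A 7-joint arm with a two-finger parallel gripper is mounted at the origin on the work surface. World frame = base frame: x ahead of the robot, y to its left, z up, the work surface at z = 0. Lengths are in m, angles in degrees, forces in N, time in s.
With the tool pointing down it reaches from about 0.4 to 0.875 m from the base axis. Payload 19.3 kg.
Tool frame: the origin (TCP) lies midway between the tips of the shut fingers; the grasp point (between the pads) lies 19 mm behind it (tcp_to_grasp is the distance from the TCP to the grasp point, in m); y points along the fingers, z is the direction in which the jaws open and shut, and the axes are right-handed (so a half turn about y gives the same grasp; the last joint's range is limited). The gripper opens to 85 mm and grips with 20 to 120 N. Pads are 22 mm wide; open, the fingers measure 114 mm over their backs; the gripper's body (76 mm by 85 mm) begins 54 mm behind the grasp point. The pads swing forward as they close: fully open they stand 13 mm farther back than shut.
Start: joints at [-68.824, 29.874, -2.08, 91.645, 1.215, 58.505, -6.463], TCP at [0.266, 0.566, 0.231] pointing down, gripper open.
Joint ranges: [-166.77, 166.77], [-17.47, 122.26], [-85.68, 81.53], [9.62, 139.38], [-72.42, 252.41], [9.2, 110.78], [-144.41, 144.41]. Speed limits (degrees/s): [108.29, 108.29, 136.94, 136.94, 172.46, 172.46, 172.46].

## Interface

Orientations are given as a 3x3 rotation matrix whose columns are the frame's x, y, z axes.
In Python, from rig import observe, camera, camera_info, hand_in, tcp_to_grasp gives the robot as it stands.
- The arm moves only by the shell command python3 -m pendant 'ROWS' [OPENING]. ROWS is JSON, a list of rows, each a list of 2 entries, a list of its own where there are three numbers: the shift along the tool's x, y, z in mm, then the turn, a rotation vector about the tool's x, y, z in rad. In form: [[[x, y, z], [wx, wy, wz]], ...]. A call has exactly 5 rows; each row shifts and turns the commanded pose from where the row before left it, along the tool's axes as they then stand; what a row does not reach is not made up. A row lasts 1/8 s, in which the tool goes at most 62.5 mm and 10.7 degrees, less where a joint would pass 70% of its speed; a pose out of reach is approached as far as the arm can. A call is refused whole if a number of a shift passes 62.5 or a number of a turn 0.188, either way. A call with a gripper value outside its range is refused whole. OPENING is the opening, from 0 (shut) to 1 (fully open), set as the call begins (- or left out, the last holds). The fingers move at their own pace and stop on an object; the grip force is fixed at half the most. Time passes only in rows, so rows that do not move let the fingers close, or fill a call up. It gives the time, the measured TCP pose, the force and the opening at its end, in the units of the state.
- observe(): the state, without advancing time (a new reading comes with each control period).
- camera(name): name is "scene" or "top" or "wrist"; returns the picture (420x560x3 uint8, blue, green, red); there is no depth.
- camera_info(name): a dict with "fx", "fy", "cx", "cy" (pixels), "R" (3x3) and "t" (3): a world point X has camera coordinates R X + t; the wrist camera has in their place "T_tool_cam" (4x4, takes a point from camera to tool coordinates, whose origin is the TCP and whose axes are the tool frame's). Camera axes: x right, y down, z forward; pixel columns grow to the right and rows downward; lengths in m; the calibration is good to about 2 mm. A picture is of the moment at which its call begins: read the wrist's pose just before it. camera_info takes no time and is no camera call.
- hand_in(): hands the job in, once; it reports no verdict.
The state is a dict: "t": time; "joint_positions": joint angles; "joint_velocities": joint speeds; "joint_torque": joint torques, N m; "position": TCP position; "tool_rot": TCP orientation; "ft_force": force on the tool from outside, world axes, zero at the start; "ft_torque": the same for the moment, N m; "gripper_width": finger opening in m.
Only numpy, scipy, OpenCV 4.12 (cv2) and the standard library are available. Lean on these libraries where they do the work, as an engineer would, in place of code of your own. Each camera call takes 0.05 s, during which the arm holds its last target.

## Working session

There is one attempt and no reset: what is moved stays moved. The work goes in short steps, Python scripts to look and compute and a shell command to move; the robot and the scene stay as the last step left them, time stands still between calls to the robot, and variables do not carry over. Pictures are saved under pics/ and viewed, and the job is handed in when it is done.

```bash
ls; mkdir -p pics
python3 - <<'E'
from rig import observe,camera,camera_info,tcp_to_grasp
import cv2
s=observe();print(s['t'],s['position'],s['tool_rot'],s['ft_force'],s['gripper_width'],tcp_to_grasp)
for n in('scene','top'):
    cv2.imwrite(f'pics/{n}0.png',camera(n));print(n,camera_info(n))
print(camera_info('wrist'))
E
```

```text
pics
0.0 [0.26596869 0.56519353 0.23071805] [[ 9.04839822e-01 -4.32475619e-04  4.25751933e-01]
 [-4.25752147e-01 -1.08556897e-03  9.04839174e-01]
 [ 7.08622055e-05 -9.99999317e-01 -1.16639346e-03]] [-0.6732252 -0.6071094 -0.4185641] 0.08493906109507876 0.0187
scene {'fx': 413.93604760169353, 'fy': 413.93604760169353, 'cx': 278.7829370815267, 'cy': 214.28312422994327, 'R': array([[ 0.26295602,  0.96476588,  0.00899551],
       [ 0.72439565, -0.19126535, -0.66232055],
       [-0.63726374,  0.18067748, -0.74916659]]), 't': array([-0.09007606, -0.38502737,  1.56798879])}
top {'fx': 428.58780545014326, 'fy': 428.58780545014326, 'cx': 281.8223219429143, 'cy': 213.19186352337923, 'R': array([[-0.01426683, -0.99970079,  0.01986939],
       [-0.99843958,  0.01317025, -0.05426732],
       [ 0.0539894 , -0.02061261, -0.99832874]]), 't': array([-0.07149607,  0.5916415 ,  1.2076345 ])}
{'fx': 363.3925831528323, 'fy': 363.3925831528323, 'cx': 282.2882449657405, 'cy': 210.60673378745412, 'T_tool_cam': array([[ 5.79423351e-05,  9.60434779e-01,  2.78504996e-01,
        -6.93908005e-02],
       [ 2.23094035e-04, -2.78505002e-01,  9.60434753e-01,
        -1.42555437e-01],
       [ 9.99999973e-01,  6.48297110e-06, -2.30404501e-04,
         7.00610895e-04],
       [ 0.00000000e+00,  0.00000000e+00,  0.00000000e+00,
         1.00000000e+00]])}
```

View pics/top0.png

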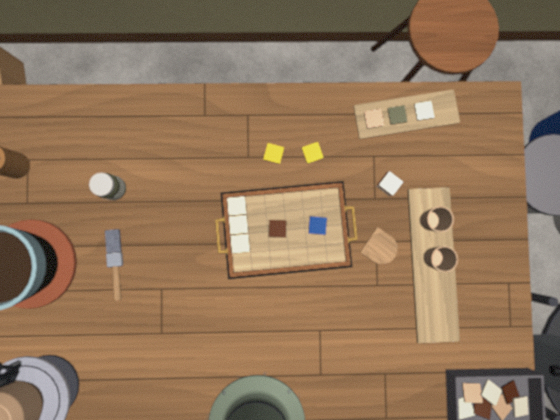

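View pics/scene0.png

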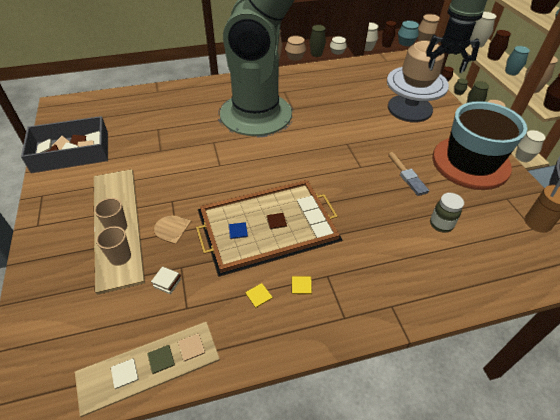

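```bash
cat > h.py <<'E'
import numpy as np, cv2
from rig import observe,camera,camera_info
def ray(n,uv,s=None):
    c=camera_info(n)
    d=np.array([(uv[0]-c['cx'])/c['fx'],(uv[1]-c['cy'])/c['fy'],1.])
    if n=='wrist':
        T=c['T_tool_cam'];R=np.array(s['tool_rot']);p=np.array(s['position'])
        return p+R@T[:3,3], R@T[:3,:3]@d
    return -c['R'].T@c['t'], c['R'].T@d
def pt(n,uv,z,s=None):
    o,d=ray(n,uv,s);return o+d*(z-o[2])/d[2]
def proj(n,X,s=None):
    c=camera_info(n);X=np.array(X,float)
    if n=='wrist':
        T=c['T_tool_cam'];q=np.array(s['tool_rot']).T@(X-np.array(s['position']));p=T[:3,:3].T@(q-T[:3,3])
    else:p=c['R']@X+c['t']
    return np.array([c['fx']*p[0]/p[2]+c['cx'],c['fy']*p[1]/p[2]+c['cy']])
def masks(im):
    h=cv2.cvtColor(im,cv2.COLOR_BGR2HSV)
    blue=cv2.inRange(h,(105,140,50),(130,255,255))
    brown=cv2.inRange(h,(0,60,15),(15,255,85))
    return blue,brown
def big(m,roi=None):
    cs,_=cv2.findContours(m,cv2.RETR_EXTERNAL,cv2.CHAIN_APPROX_NONE)
    return sorted(cs,key=cv2.contourArea,reverse=True)
E
python3 - <<'E'
from h import *
im=cv2.imread('pics/top0.png')
b,br=masks(im)
roi=np.zeros_like(b);roi[195:272,232:345]=255
for n,m in(('blue',b),('brown',br)):
    for c in big(m&roi)[:3]:
        r=cv2.minAreaRect(c);print(n,r,[pt('top',p,.018).round(4)[:2].tolist() for p in cv2.boxPoints(r)],pt('top',r[0],.018).round(4))
cv2.imwrite('pics/top0crop.png',cv2.resize(im[170:290,205:365],None,fx=5,fy=5,interpolation=cv2.INTER_CUBIC))
s=cv2.imread('pics/scene0.png')
cv2.imwrite('pics/sc0crop.png',cv2.resize(s[170:280,190:350],None,fx=5,fy=5,interpolation=cv2.INTER_CUBIC))
b,br=masks(s);c=big(b[170:280,190:350].copy())[0];r=cv2.minAreaRect(c);M=cv2.moments(c);u=(M['m10']/M['m00']+190,M['m01']/M['m00']+170);print(u,pt('scene',u,.017))
E
```

```text
blue ((317.5, 225.0), (14.0, 15.0), 90.0) [[0.5757, -0.1599], [0.5751, -0.2028], [0.5352, -0.202], [0.5358, -0.1592]] [ 0.5554 -0.181   0.018 ]
brown ((343.0, 266.5), (1.0, 2.0), 90.0) [[0.4379, -0.2485], [0.4379, -0.2542], [0.435, -0.2542], [0.4351, -0.2485]] [ 0.4365 -0.2514  0.018 ]
brown ((298.5, 271.0), (3.0, 0.0), 180.0) [[0.4257, -0.1288], [0.4257, -0.1288], [0.4258, -0.1203], [0.4258, -0.1203]] [ 0.4258 -0.1245  0.018 ]
brown ((293.5, 271.0), (3.0, 0.0), 180.0) [[0.4259, -0.1146], [0.4259, -0.1146], [0.4261, -0.1061], [0.4261, -0.1061]] [ 0.426  -0.1104  0.018 ]
(237.59405940594058, 229.82838283828383) [ 0.56005687 -0.17969009  0.017     ]
```

View pics/top0crop.png

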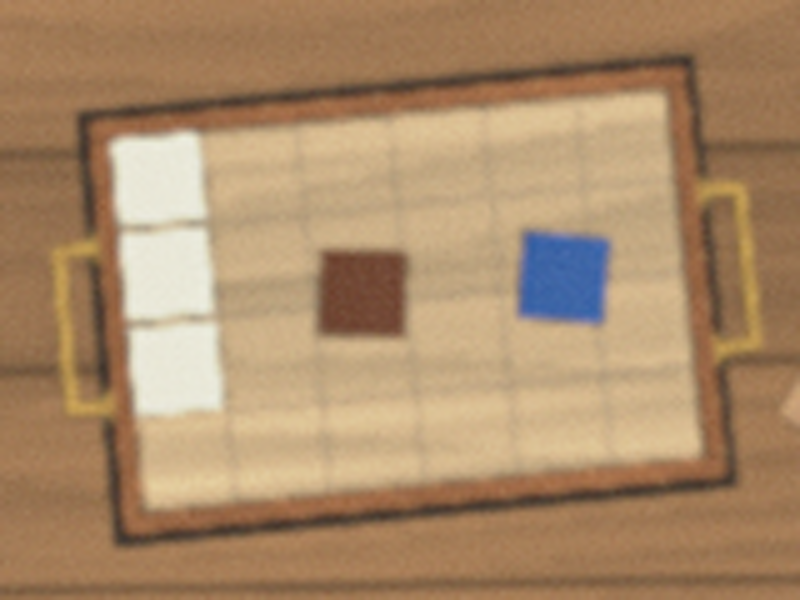

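View pics/sc0crop.png

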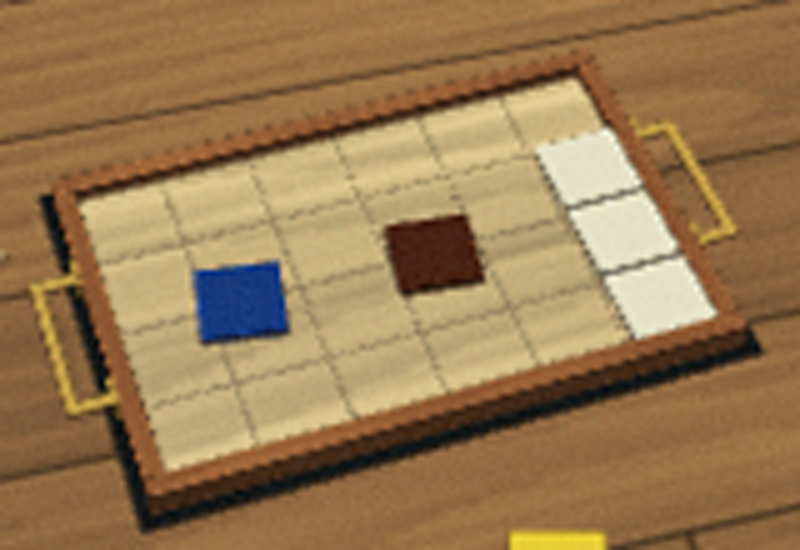

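Run:
```python
from h import *
def tray(n,f,x0,y0,x1,y1):
    im=cv2.imread(f);h=cv2.cvtColor(im,cv2.COLOR_BGR2HSV)
    c=im[y0:y1,x0:x1];c=cv2.resize(c,None,fx=4,fy=4,interpolation=cv2.INTER_CUBIC);h=cv2.cvtColor(c,cv2.COLOR_BGR2HSV)
    b,_=masks(c)
    # rim: hue<13, sat>110
    rim=cv2.inRange(h,(0,110,60),(13,255,190))
    k=cv2.morphologyEx(rim,cv2.MORPH_OPEN,np.ones((9,9)))
    k=cv2.morphologyEx(k,cv2.MORPH_CLOSE,np.ones((15,15)))
    cs,hier=cv2.findContours(k,cv2.RETR_CCOMP,cv2.CHAIN_APPROX_NONE)
    holes=sorted([c for c,q in zip(cs,hier[0]) if q[3]>=0],key=cv2.contourArea)
    hull=cv2.convexHull(holes[-1]);ap=cv2.approxPolyDP(hull,20,True)[:,0]
    print(n,cv2.contourArea(hull))
    for p in ap:
        u=((p+.5)/4-.5)+[x0,y0];print(u,pt(n,u,.021).round(4),pt(n,u,.010).round(4))
    cv2.imwrite(f'pics/rim_{n}.png',k)
tray('top','pics/top0.png',205,170,365,290)
tray('scene','pics/scene0.png',190,170,350,280)
```

```text
top 140858.5
[338.375 187.375] [ 0.6623 -0.2426  0.021 ] [ 0.6635 -0.2443  0.01  ]
[344.875 261.875] [ 0.4497 -0.2565  0.021 ] [ 0.449  -0.2583  0.01  ]
[232.125 271.125] [0.4286 0.063  0.021 ] [0.4278 0.064  0.01  ]
[227.125 195.875] [0.6418 0.0755 0.021 ] [0.6428 0.0766 0.01  ]
scene 105841.5
[331.875 226.875] [0.6209 0.0796 0.021 ] [0.6126 0.0839 0.01  ]
[330.875 234.625] [0.6466 0.0672 0.021 ] [0.6386 0.0714 0.01  ]
[221.875 264.125] [ 0.6667 -0.2429  0.021 ] [ 0.6589 -0.2426  0.01  ]
[204.875 208.125] [ 0.4581 -0.2564  0.021 ] [ 0.4478 -0.2562  0.01  ]
[304.625 184.625] [0.4388 0.0566 0.021 ] [0.4282 0.0606 0.01  ]
```

Run:
```python
from h import *
print(pt('scene',(412,112),0),pt('top',(30,385),.1),proj('scene',observe()['position']),proj('top',observe()['position']),pt('top',(15,268),.1),pt('top',(277.2,228.8),.018),pt('top',(317.6,225.5),.018))
s=observe();cv2.imwrite('pics/w0.png',camera('wrist'))
R=np.array(s['tool_rot']);d=np.array([.60,-.19,.231])-s['position'];print((R.T@d*1000).round(1))
```

```text
[0.14589531 0.58063696 0.        ] [0.15145997 0.57721975 0.1       ] [443.1645753   72.95658531] [  3.7621414  353.58215134] [0.45195073 0.6211238  0.1       ] [ 0.54620252 -0.06578748  0.018     ] [ 0.55401162 -0.18121623  0.018     ]
[ 6.238e+02  4.000e-01 -5.411e+02]
```

View pics/w0.png

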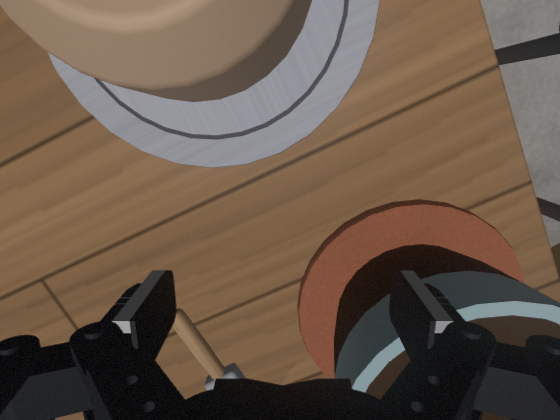

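```bash
python3 -m pendant '[[[0,-60,0],[0,0,0]],[[25,-40,-20],[0,0,0]],[[46,0,-40],[0,0,0]],[[46,0,-40],[0,0,0]],[[46,0,-40],[0,0,0]]]' 0; python3 -m pendant '[[[46,0,-40],[0,0,0]],[[46,0,-40],[0,0,0]],[[46,0,-40],[0,0,0]],[[46,0,-40],[0,0,0]],[[46,0,-40],[0,0,0]]]'
```

```text
t: 0.78
position: [0.3545, 0.3675, 0.3313]
tool_rot: [[0.905, 0.0, 0.426], [-0.426, 0.0, 0.905], [0.0, -1.0, 0.0]]
ft_force: [0.8, 1.1, -0.7]
gripper_width: 0.0001
t: 1.4
position: [0.4774, 0.0886, 0.3314]
tool_rot: [[0.905, 0.0, 0.426], [-0.426, 0.0, 0.905], [0.0, -1.0, 0.0]]
ft_force: [1.4, -0.2, -0.3]
gripper_width: -0.0004
```

```bash
python3 -m pendant '[[[40,15,-39],[0,0,0]],[[40,15,-39],[0,0,0]],[[40,15,-39],[0,0,0]],[[40,15,-39],[0,-0.16,0]],[[0,20,0],[0,-0.16,0]]]'
python3 - <<'E'
from h import *
s=observe();print(s['t'],s['position'],s['tool_rot'][0],np.array(s['ft_force']).round(2));im=camera('wrist');cv2.imwrite('pics/w1.png',im)
E
```

```text
t: 2.02
position: [0.5556, -0.1231, 0.2505]
tool_rot: [[0.993, -0.0, 0.12], [-0.12, -0.002, 0.993], [0.0, -1.0, -0.002]]
ft_force: [-1.4, 0.7, -0.5]
gripper_width: 0.0001
2.025 [ 0.55557729 -0.12308123  0.25045366] [ 9.92817425e-01 -6.30140383e-05  1.19639275e-01] [-1.36  0.67 -0.54]
```

View pics/w1.png

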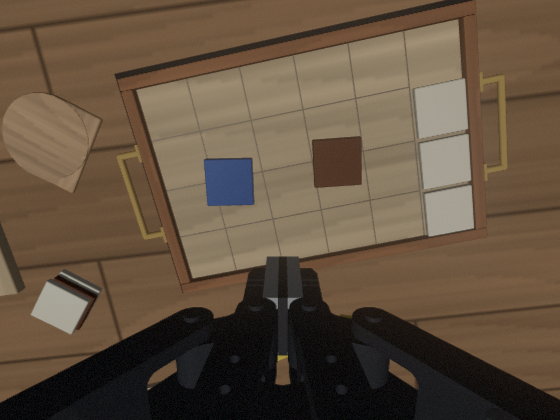

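```bash
cat >> h.py <<'E'
def sqr(m,roi=None,zt=.018,n='wrist',s=None):
    m=cv2.morphologyEx(m,cv2.MORPH_OPEN,np.ones((3,3)))
    c=big(m)[0];r=cv2.minAreaRect(c)
    P=np.array([pt(n,p,zt,s)[:2] for p in cv2.boxPoints(r)])
    ctr=P.mean(0);e=P[1]-P[0];a=np.degrees(np.arctan2(e[1],e[0]))%90
    return ctr,a,np.linalg.norm(e),np.linalg.norm(P[2]-P[1]),r
def line(p,q,z,s):
    return pt('wrist',p,z,s)[:2],pt('wrist',q,z,s)[:2]
E
python3 - <<'E'
from h import *
s=observe();im=cv2.imread('pics/w1.png');h=cv2.cvtColor(im,cv2.COLOR_BGR2HSV)
roi=np.zeros(im.shape[:2],np.uint8);roi[120:225,180:380]=255
b,_=masks(im);print('blue',sqr(b&roi,s=s))
br=cv2.inRange(cv2.cvtColor(im,cv2.COLOR_BGR2GRAY),0,75);br[:, :300]=0
print('brown',sqr(br&roi,s=s))
# rim/floor: sat-hue
for q in [(300,60),(300,45),(135,90),(470,100),(300,150)]: print(q,h[q[1],q[0]])
rim=cv2.inRange(h,(0,110,40),(12,255,255));
cv2.imwrite('pics/rimw.png',rim)
cv2.imwrite('pics/w1c.png',cv2.resize(im[10:110,360:490],None,fx=6,fy=6,interpolation=cv2.INTER_CUBIC))
E
```

```text
Traceback (most recent call last):
  File "h.py", line 28, in sqr
    c=big(m)[0];r=cv2.minAreaRect(c)
      ~~~~~~^^^
IndexError: list index out of range
```

```bash
sed -i 's/blue=.*/blue=cv2.inRange(h,(105,80,30),(130,255,255))/' h.py
python3 - <<'E'
from h import *
s=observe();im=cv2.imread('pics/w1.png');h=cv2.cvtColor(im,cv2.COLOR_BGR2HSV)
for q in [(230,180),(340,165),(300,60),(300,47),(135,90),(473,100),(300,150)]: print(q,h[q[1],q[0]])
roi=np.zeros(im.shape[:2],np.uint8);roi[120:225,180:380]=255
b,_=masks(im);print('blue',sqr(b&roi,s=s))
br=cv2.inRange(cv2.cvtColor(im,cv2.COLOR_BGR2GRAY),0,75);br[:, :300]=0
print('brown',sqr(br&roi,s=s))
# rim/floor: sat-hue
rim=cv2.inRange(h,(0,110,40),(12,255,255));
cv2.imwrite('pics/rimw.png',rim)
cv2.imwrite('pics/w1c.png',cv2.resize(im[10:110,360:490],None,fx=6,fy=6,interpolation=cv2.INTER_CUBIC))
E
```

```text
(230, 180) [111 129 115]
(340, 165) [ 11 128  78]
(300, 60) [ 18  73 143]
(300, 47) [ 12 124 111]
(135, 90) [ 13 120  68]
(473, 100) [ 13 118 108]
(300, 150) [ 18  71 144]
blue (array([ 0.55503673, -0.17744301]), np.float64(85.33489724420039), np.float64(0.04868102173930706), np.float64(0.048700123722411545), ((228.2132110595703, 181.6746368408203), (45.95449447631836, 47.426151275634766), 88.40885925292969))
brown (array([ 0.54645278, -0.06290652]), np.float64(87.50572918754516), np.float64(0.049845025814607), np.float64(0.04963970427920435), ((337.2699279785156, 161.54869079589844), (48.093238830566406, 49.55665588378906), 86.18592071533203))
```

View pics/rimw.png

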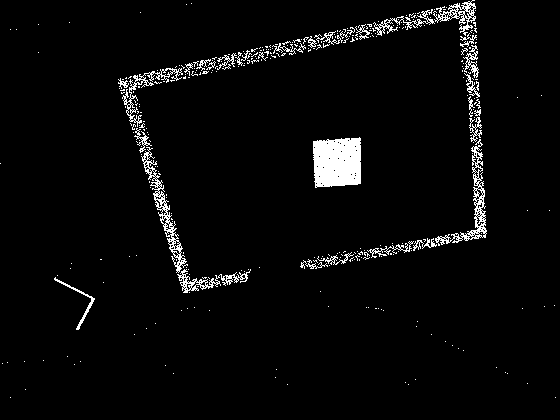

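View pics/w1c.png

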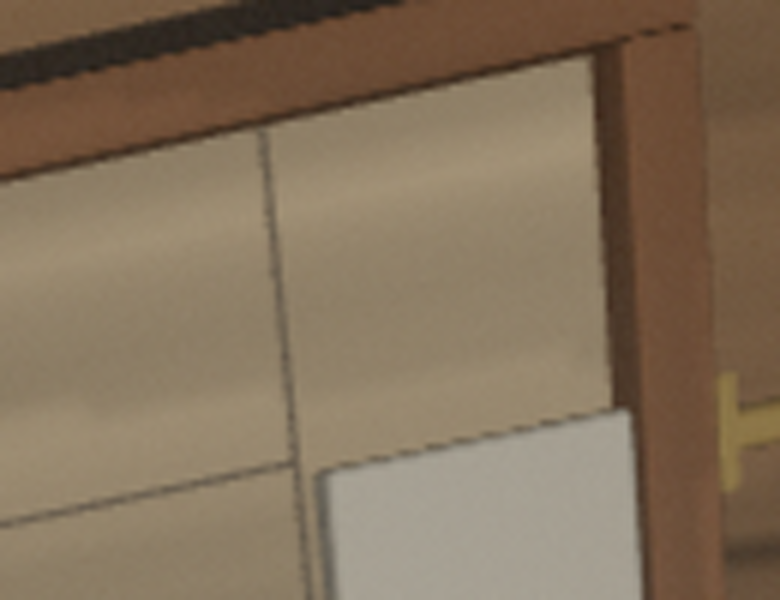

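Run:
```python
from h import *
s=observe()
for u,z in [((458.2,18.7),.010),((359.5,39.6),.010),((139.5,87.5),.010),((461.5,77),.010),((190,278),.010)]:
    print(u,pt('wrist',u,z,s).round(4), pt('wrist',u,.021,s).round(4))
g=pt('wrist',(412.5,88),.018,s);print(g)
```

```text
(458.2, 18.7) [0.4246 0.0611 0.01  ] [0.4263 0.0561 0.021 ]
(359.5, 39.6) [ 0.4325 -0.0326  0.01  ] [ 0.4341 -0.035   0.021 ]
(139.5, 87.5) [ 0.4523 -0.2522  0.01  ] [ 0.4533 -0.2481  0.021 ]
(461.5, 77) [0.4773 0.0655 0.01  ] [0.4775 0.0604 0.021 ]
(190, 278) [ 0.6629 -0.2394  0.01  ] [ 0.6578 -0.2357  0.021 ]
[0.48243548 0.01469915 0.018     ]
```

```bash
python3 -m pendant '[[[1.5,50,-14],[0,0,0]],[[1.5,50,-14],[0,0,0]],[[1.5,50,-14],[0,0,0]],[[1,45,-13.5],[0,0,0]],[[0,0,0],[0,0,0]]]'
python3 - <<'E'
from h import *
s=observe();print(s['t'],s['position'],s['tool_rot'][0],np.array(s['ft_force']).round(2));im=camera('wrist');cv2.imwrite('pics/w2.png',im)
b,_=masks(im)
try: print(sqr(b,s=s))
except Exception as e: print(e)
E
```

```text
t: 2.7
position: [0.5522, -0.1745, 0.0541]
tool_rot: [[0.992, -0.005, 0.122], [-0.122, 0.001, 0.992], [-0.005, -1.0, 0.0]]
ft_force: [-0.1, -0.5, 1.2]
gripper_width: -0.0003
2.7 [ 0.55224807 -0.17445982  0.05411169] [ 0.9924671  -0.00508427  0.12240594] [-0.05 -0.49  1.15]
(array([ 0.55661398, -0.18021307]), np.float64(85.43983832011732), np.float64(0.04860880894338258), np.float64(0.04898130528363111), ((272.1143798828125, 250.24520874023438), (86.42500305175781, 95.12579345703125), 87.61405944824219))
```

View pics/w2.png

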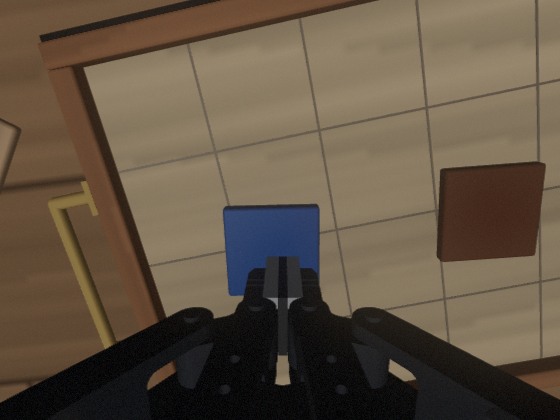

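```bash
python3 -m pendant '[[[2.5,12,-4.5],[0,0,0]],[[0,12,0],[0,0,0]],[[0,6,0],[0,0,0]],[[0,0,0],[0,0,0]],[[0,0,0],[0,0,0]]]'
```

```text
t: 3.38
position: [0.5562, -0.1793, 0.0266]
tool_rot: [[0.993, 0.0, 0.12], [-0.12, -0.0, 0.993], [0.0, -1.0, -0.0]]
ft_force: [0.1, -0.3, 0.0]
gripper_width: 0.0003
```

```bash
python3 -m pendant '[[[0,5,0],[0,0,0]],[[0,2,0],[0,0,0]],[[0,1,0],[0,0,0]],[[0,0.5,0],[0,0,0]],[[0,0,0],[0,0,0]]]'
```

```text
t: 4.0
position: [0.556, -0.1793, 0.0181]
tool_rot: [[0.993, -0.0, 0.12], [-0.12, 0.0, 0.993], [-0.0, -1.0, 0.0]]
ft_force: [-2.8, 0.8, 7.2]
gripper_width: 0.0001
```

```bash
python3 -m pendant '[[[-2,0.2,-0.4],[0,0,0]],[[-4.9,0,-1],[0,0,0]],[[-4.9,0,-1],[0,0,0]],[[-4.9,0,-1],[0,0,0]],[[-4.9,0,-1],[0,0,0]]]';python3 - <<'E'
from h import *
s=observe();print(s['position'],np.array(s['ft_force']).round(2));im=camera('wrist');cv2.imwrite('pics/w3.png',im)
E
```

```text
t: 4.62
position: [0.5347, -0.1812, 0.0181]
tool_rot: [[0.993, 0.002, 0.12], [-0.12, -0.0, 0.993], [0.002, -1.0, -0.0]]
ft_force: [2.6, 0.6, 5.3]
gripper_width: -0.0001
[ 0.53472166 -0.18120467  0.01810566] [2.63 0.56 5.32]
```

View pics/w3.png

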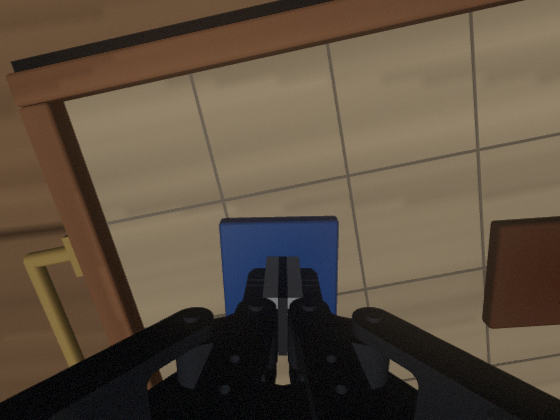

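```bash
python3 -m pendant '[[[-7.8,0.3,-1.6],[0,-0.033,0]],[[-7.9,0,-1.4],[0,-0.033,0]],[[-7.9,0,-1.1],[0,-0.033,0]],[[-8,0,-0.9],[0,-0.033,0]],[[-8,0,-0.6],[0,-0.033,0]]]';python3 - <<'E'
from h import *
s=observe();print(s['position'],np.array(s['ft_force']).round(2));im=camera('wrist');cv2.imwrite('pics/w4.png',im)
E
```

```text
t: 5.3
position: [0.4954, -0.1848, 0.0181]
tool_rot: [[0.999, 0.003, -0.046], [0.046, -0.001, 0.999], [0.003, -1.0, -0.001]]
ft_force: [4.0, -0.5, 10.0]
gripper_width: -0.0002
[ 0.49540777 -0.18480498  0.01808098] [ 3.97 -0.46 10.  ]
```

View pics/w4.png

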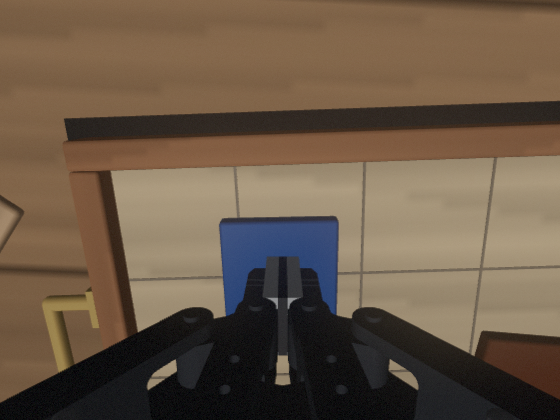

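```bash
python3 -m pendant '[[[-7,0,-0.2],[0,-0.014,0]],[[-7,0,-0.1],[0,-0.014,0]],[[-6,0,0],[0,-0.007,0]],[[-4,0,0],[0,0,0]],[[-2,0,0],[0,0,0]]]';python3 - <<'E'
from h import *
s=observe();print(s['position'],np.array(s['ft_force']).round(2));im=camera('wrist');cv2.imwrite('pics/w5.png',im)
E
```

```text
t: 5.98
position: [0.4697, -0.1868, 0.0181]
tool_rot: [[0.997, 0.003, -0.08], [0.08, -0.001, 0.997], [0.003, -1.0, -0.001]]
ft_force: [6.2, 0.4, 8.8]
gripper_width: 0.0001
[ 0.46969669 -0.18682848  0.01806418] [6.2  0.4  8.79]
```

View pics/w5.png

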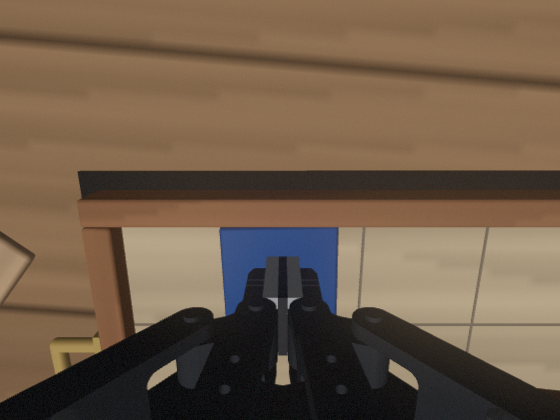

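```bash
python3 -m pendant '[[[0,0.3,4],[0,0,0]],[[0,0,8],[0,0,0]],[[0,0,10],[0,0,0]],[[0,0,10],[0,0,0]],[[0,0,10],[0,0,0]]]';python3 - <<'E'
from h import *
s=observe();print(s['position'],np.array(s['ft_force']).round(2));im=camera('wrist');cv2.imwrite('pics/w6.png',im)
E
```

```text
t: 6.65
position: [0.4661, -0.1458, 0.018]
tool_rot: [[0.997, 0.003, -0.079], [0.079, -0.002, 0.997], [0.003, -1.0, -0.002]]
ft_force: [1.7, -7.9, 16.8]
gripper_width: -0.0
[ 0.46612152 -0.1458469   0.01799665] [ 1.73 -7.85 16.77]
```

View pics/w6.png

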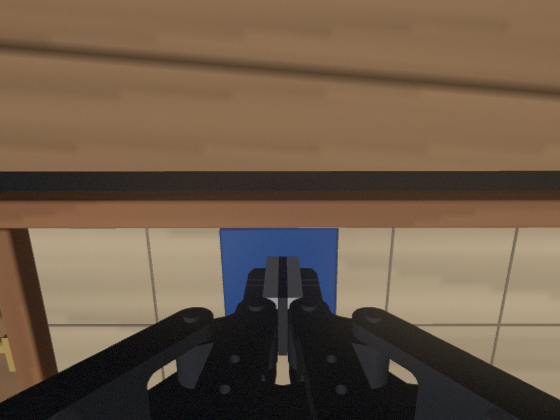

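```bash
python3 -m pendant '[[[-0.2,-0.2,10],[0,0,0]],[[-0.1,0,10],[0,0,0]],[[-0.1,0,10],[0,0,0]],[[-0.1,0,10],[0,0,0]],[[-0.1,0,10],[0,0,0]]]';python3 - <<'E'
from h import *
s=observe();print(s['position'],np.array(s['ft_force']).round(2));im=camera('wrist');cv2.imwrite('pics/w7.png',im)
E
python3 -m pendant '[[[0,0,10],[0,0,0]],[[0,0,10],[0,0,0]],[[0,0,10],[0,0,0]],[[0,0,10],[0,0,0]],[[0,0,10],[0,0,0]]]';python3 - <<'E'
from h import *
s=observe();print(s['position'],np.array(s['ft_force']).round(2));im=camera('wrist');cv2.imwrite('pics/w8.png',im)
E
```

```text
t: 7.32
position: [0.4617, -0.0957, 0.018]
tool_rot: [[0.997, 0.003, -0.079], [0.079, -0.001, 0.997], [0.003, -1.0, -0.002]]
ft_force: [3.8, -6.6, 13.6]
gripper_width: 0.0005
[ 0.46169444 -0.09566811  0.01804423] [ 3.81 -6.58 13.56]
t: 8.0
position: [0.4576, -0.0458, 0.018]
tool_rot: [[0.997, 0.003, -0.079], [0.079, -0.001, 0.997], [0.003, -1.0, -0.001]]
ft_force: [1.5, -6.5, 16.8]
gripper_width: 0.0002
[ 0.45756841 -0.04580574  0.01801707] [ 1.53 -6.5  16.76]
```

View pics/w8.png

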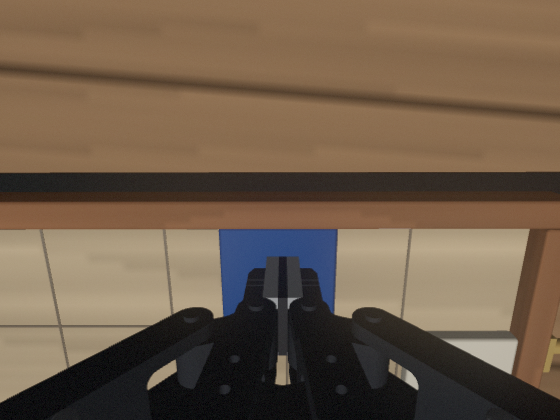

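```bash
python3 -m pendant '[[[-0.3,-0.2,10],[0,0,0]],[[-0.1,0,10],[0,0,0]],[[-0.1,0,10],[0,0,0]],[[-0.1,0,10],[0,0,0]],[[-0.1,0,10],[0,0,0]]]';python3 - <<'E'
from h import *
s=observe();print(s['position'],np.array(s['ft_force']).round(2));im=camera('wrist');cv2.imwrite('pics/w9.png',im)
E
```

```text
t: 8.68
position: [0.453, 0.0044, 0.0181]
tool_rot: [[0.997, 0.003, -0.079], [0.079, -0.001, 0.997], [0.003, -1.0, -0.001]]
ft_force: [4.3, -5.3, 10.6]
gripper_width: 0.0002
[0.45297724 0.00437058 0.0180545 ] [ 4.33 -5.32 10.65]
```

View pics/w9.png

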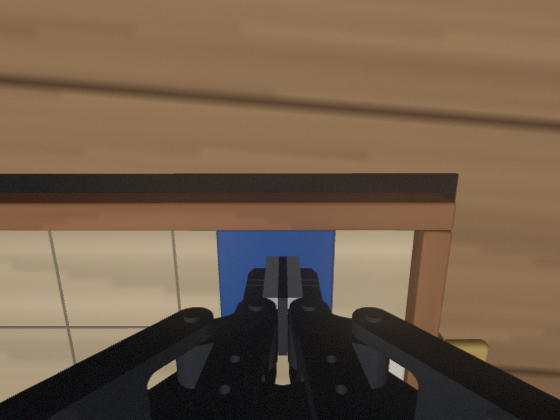

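```bash
python3 -m pendant '[[[-0.1,0.1,8],[0,0,0]],[[-0.1,0,7],[0,0,0]],[[-0.1,0,6],[0,0,0]],[[0,0,5],[0,0,0]],[[0,0,3],[0,0,0]]]'; python3 -m pendant '[[[0,0,2],[0,0,0]],[[0,0,2],[0,0,0]],[[0,0,2],[0,0,0]],[[0,0,1],[0,0,0]],[[0,0,0],[0,0,0]]]';python3 - <<'E'
from h import *
s=observe();print(s['position'],np.array(s['ft_force']).round(2));im=camera('wrist');cv2.imwrite('pics/w10.png',im)
E
```

```text
t: 9.35
position: [0.4505, 0.0331, 0.018]
tool_rot: [[0.997, 0.003, -0.079], [0.079, -0.0, 0.997], [0.003, -1.0, -0.001]]
ft_force: [4.0, -6.6, 12.0]
gripper_width: -0.0
t: 9.98
position: [0.45, 0.04, 0.018]
tool_rot: [[0.997, 0.003, -0.079], [0.079, -0.0, 0.997], [0.003, -1.0, -0.001]]
ft_force: [4.7, -5.6, 14.0]
gripper_width: 0.0
[0.44999336 0.03997003 0.01803766] [ 4.7  -5.61 14.  ]
```

View pics/w10.png

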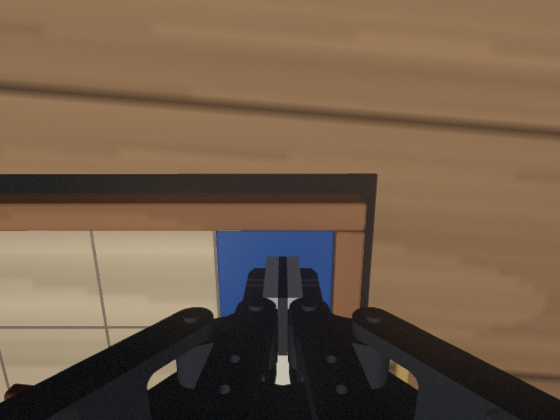

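```bash
python3 -m pendant '[[[0,0,1],[0,0,0]],[[0,0,1],[0,0,0]],[[0,0,1],[0,0,0]],[[-0.5,0,0],[0,0,0]],[[-0.5,0,0],[0,0,0]]]';python3 - <<'E'
from h import *
s=observe();print(s['position'],np.array(s['ft_force']).round(2));im=camera('wrist');cv2.imwrite('pics/w11.png',cv2.resize(im[180:330,190:390],None,fx=4,fy=4,interpolation=cv2.INTER_CUBIC))
E
```

```text
t: 10.65
position: [0.4488, 0.0428, 0.018]
tool_rot: [[0.997, 0.004, -0.079], [0.079, -0.0, 0.997], [0.004, -1.0, -0.001]]
ft_force: [5.6, -4.7, 11.3]
gripper_width: -0.0001
[0.44883339 0.04284863 0.0180148 ] [ 5.56 -4.69 11.27]
```

View pics/w11.png

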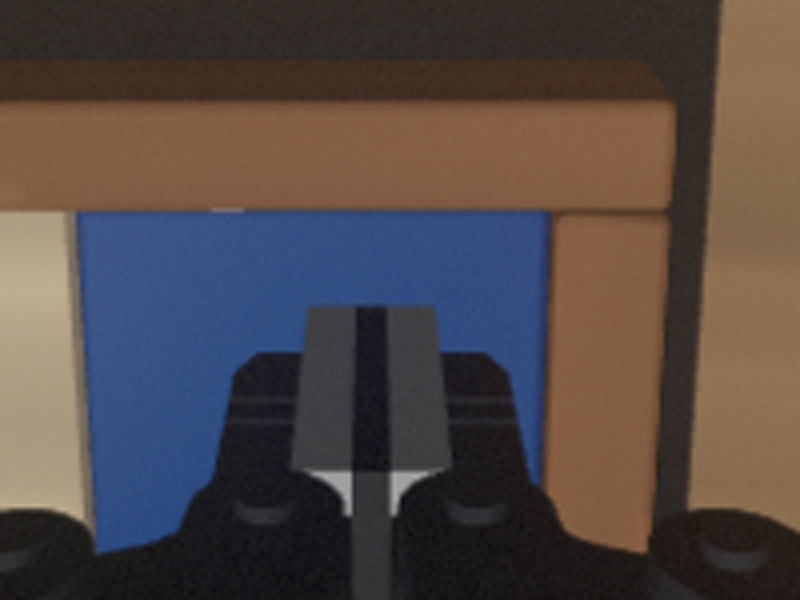

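```bash
python3 -m pendant '[[[0,-2,0],[0,0,0]],[[0,-10,0],[0,0,0]],[[0,-40,0],[0,0,0]],[[0,-60,0],[0,0,0]],[[0,-60,-20],[0,0,0]]]';python3 -m pendant '[[[30,0,-30],[0,0,0]],[[20,0,-10],[0,0,0]],[[0,0,0],[0,0,0]],[[0,0,0],[0,0,0]],[[0,0,0],[0,0,0]]]';python3 - <<'E'
from h import *
s=observe();print(s['position'],np.array(s['ft_force']).round(2));im=camera('wrist');cv2.imwrite('pics/w12.png',im)
E
```

```text
t: 11.32
position: [0.4482, 0.0245, 0.1908]
tool_rot: [[0.997, -0.001, -0.082], [0.082, 0.0, 0.997], [-0.0, -1.0, 0.0]]
ft_force: [1.2, 0.3, 0.5]
gripper_width: 0.0001
t: 11.95
position: [0.5011, -0.0115, 0.1886]
tool_rot: [[0.997, -0.001, -0.081], [0.081, 0.0, 0.997], [-0.001, -1.0, 0.0]]
ft_force: [-0.3, -0.8, 0.1]
gripper_width: 0.0002
[ 0.50113699 -0.01154668  0.18862312] [-0.34 -0.79  0.11]
```

View pics/w12.png

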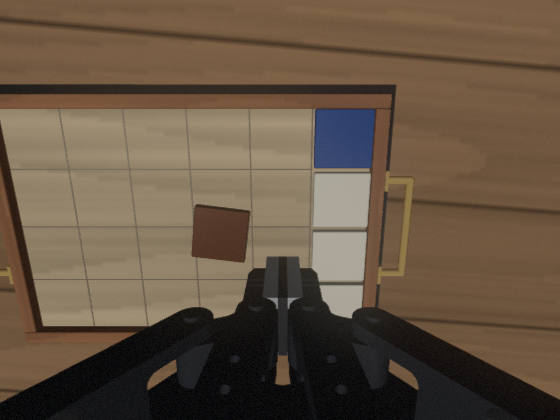

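Run:
```python
from h import *
im=cv2.imread('pics/w12.png');cv2.imwrite('pics/w12c.png',cv2.resize(im[85:235,290:400],None,fx=4,fy=4,interpolation=cv2.INTER_CUBIC))
s=observe()
b,_=masks(im);print(sqr(b,s=s))
for u,z in[((374,109),.018),((371,170),.018),((370,174),.018)]:print(pt('wrist',u,z,s))
```

```text
(array([0.45511098, 0.03713834]), np.float64(6.010530449722268), np.float64(0.04845802157924227), np.float64(0.04980962203921155), ((343.9999694824219, 138.0), (59.99999237060547, 57.99999237060547), -0.0))
[0.42905376 0.05887106 0.018     ]
[0.47987607 0.06395725 0.018     ]
[0.48343275 0.06360943 0.018     ]
```

View pics/w12c.png

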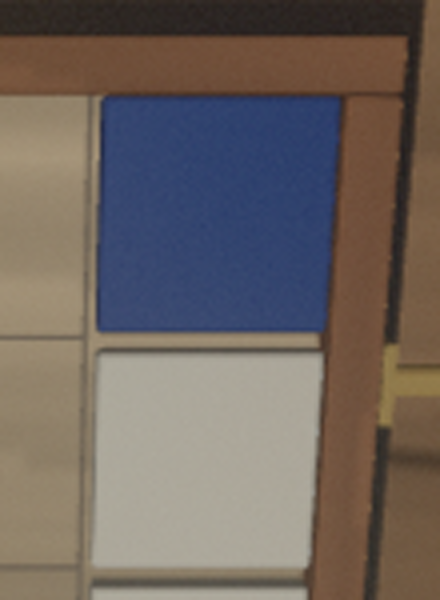

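Run:
```python
from h import *
im=camera('top');cv2.imwrite('pics/top1.png',cv2.resize(im[130:290,90:450],None,fx=2.2,fy=2.2,interpolation=cv2.INTER_CUBIC))
s=observe();w=cv2.imread('pics/w12.png');br=cv2.inRange(cv2.cvtColor(w,cv2.COLOR_BGR2GRAY),0,75)
roi=np.zeros_like(br);roi[190:275,175:255]=255;print(sqr(br&roi,s=s)[:2])
```

```text
(array([ 0.54920471, -0.06553624]), np.float64(84.38559655368473))
```

View pics/top1.png

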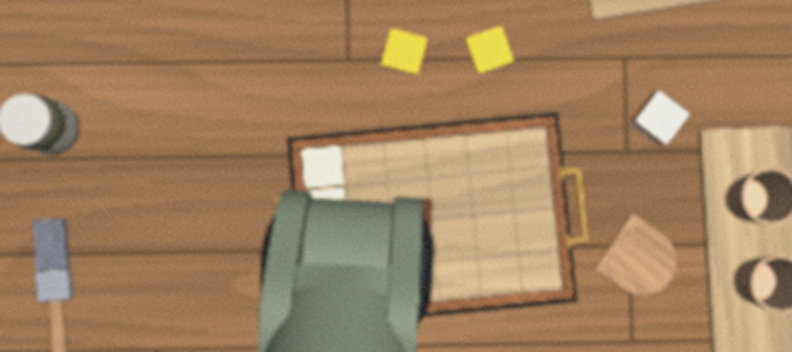

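```bash
python3 -c "
from rig import hand_in,observe
print(hand_in(),observe()['t'])"
```

```text
the job is handed in; nothing more can be done
the job is handed in; nothing more can be done
```

The blue tile is in the empty corner, touching the near long rim and the left end rim, and the job is handed in at about 12 s of the 45 s allowed. I pressed the shut fingertips on its top and dragged it to the near rim, turning it square on the way. I then slid it along that rim into the corner without lifting it.

**Drag force:** The fingers pressed with 5 to 14 N for most of the drag. Two readings reached about 17 N, slightly over the suggested 5 to 15 N.

**End rim:** A last 3 mm push only slid the fingers over the tile while the tile stayed put, so it had stopped against the rim.

**Both rims:** After lifting off, an enlarged wrist picture shows the blue tile flush with both rims. It also shows the few-millimetre gap to the cream tile and lines up with the cream tiles' edge.

**Brown tile:** It was never touched. Its measured position changed by about 4 mm and its angle by 3° between the first and last views. I think this is because the side faces of the tile show differently from each camera angle. The last top view could not settle it because the arm hid the brown tile and the corner.

**Other things on the table:** In that top view, the jar, brush, cups, spare tiles, rib and yellow tiles look unmoved.

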